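# Set and clamp the bolt sorter's size dial

## Robot

A 7-joint arm with a two-finger parallel gripper is mounted at the origin on the work surface. World frame = base frame: x ahead of the robot, y to its left, z up, the work surface at z = 0. Lengths are in mm, angles in rad, forces in N, time in s.
With the tool pointing down it reaches from about 400 to 875 mm from the base axis. Payload 4.4 kg.
Tool frame: the origin (TCP) lies at the very end of the fingers, on their centre line; the grasp point (between the pads) lies 19 mm behind it; z points along the fingers, x is the direction in which the jaws open and shut, and the axes are right-handed (so a half turn about z gives the same grasp; the last joint's range is limited). The gripper opens to 85 mm and grips with 20 to 120 N. Pads are 22 mm wide; open, the fingers measure 114 mm over their backs; the gripper's body (76 mm by 85 mm) begins 54 mm behind the grasp point. The pads swing forward as they close: fully open they stand 13 mm farther back than shut.
Start: joints at [-1.35, 0.628, 0.038, 1.517, -0.027, 0.996, -0.02], TCP at [183.85, 623.472, 231.313] pointing down, gripper open.
Joint ranges: [-3.06, 3.06], [-0.37, 2.12], [-1.25, 1.32], [0.18, 2.47], [-1.1, 4.24], [0.23, 1.98], [-2.94, 2.94]. Speed limits (rad/s): [2.57, 2.57, 3.14, 3.14, 3.14, 3.14, 3.14].

## Interface

Orientations are given as [roll, pitch, yaw] about the fixed x, y, z axes, in that order (R = Rz(yaw) Ry(pitch) Rx(roll)).
In Python, from cell import ctrl, get_image, job, models gives the robot as it stands.
- The arm moves only by the tool move_arm, never from a script. Its argument "moves" is a list that holds one entry, the list of rows, each a list of 6 numbers: the shift along the tool's x, y, z in m, then the turn, a rotation vector about the tool's x, y, z in rad. A call has 1 to 20 rows; each row is the pose to reach, as a shift and turn from the pose commanded when the call began, along the tool's axes at that moment; what a row does not reach only later rows make up. A row lasts 1/8 s, in which the tool goes at most 62.5 mm and 10.7 degrees, less where a joint would pass 70% of its speed; a pose out of reach is approached as far as the arm can. A call with a gripper value outside its range is refused whole. "jaw" is the opening, from 0 (shut) to 1 (fully open), set as the call begins (left out, the last holds). The fingers move at their own pace and stop on an object; the grip force is fixed at half the most. Time passes only in rows, so rows that repeat a pose let the fingers close. It gives the time, the measured TCP pose, the force and the opening at its end, in the units of the state.
- ctrl.read_state(): the state, without advancing time (a new reading comes with each control period).
- get_image(name): name is "scene" or "top" or "wrist"; returns a dict with "color" (400x640x3 uint8, blue, green, red), "fov_y" (degrees; the focal length in pixels is half the picture's height over the tangent of half this angle, whatever the lens; pixels are square), "cx", "cy" (the principal point, pixels), "origin" and "orientation" of the camera in the world; the wrist camera has in their place "hand_eye" (4x4, takes a point from camera to tool coordinates, whose origin is the TCP and whose axes are the tool frame's). Camera axes: x right, y up, looking along -z (the intrinsics and any distortion apply to the point x, -y, -z); pixel columns grow to the right and rows downward; lengths in mm; the calibration is good to about 2 mm. The wrist camera is an equidistant fisheye: a pixel r from the principal point sees the ray r / f radians off the axis. A picture is of the moment at which its call begins: read the wrist's pose just before it. There is no depth.
- job.finish_job(): hands the job in, once; it reports no verdict.
Trained networks look in the newest picture that a camera, given by its name, has taken for a name from the list of things; names that differ only in an ending like _2 or _b are one class to them, and where a whole thing is asked for, a point or a joint stands for the part that bears it (a point fixed in the world has none). Each returns a list of dicts, best first, with "score" (0 to 1); they miss things now and then, are a little off and sometimes report something else, mostly with a low value. They report only what shows in the picture. A call takes as long as a camera call.
- models.cut_out(camera, thing): "pixels" (400x640 bool, what is visible of it) and "uv" ([column, row] in pixels, amid what is visible of it).
- models.place_of(camera, thing): "uv" ([column, row] in pixels: a listed point, or the origin of a listed thing).
The state is a dict: "clock": time; "qpos": joint angles; "qd": joint speeds; "tau": joint torques, N m; "eef_pos": TCP position; "tool_rot": TCP orientation; "force": force on the tool from outside, world axes, zero at the start; "torque": the same for the moment, N m; "width": finger opening in mm.
Only numpy, scipy, OpenCV 4.12 (cv2) and the standard library are available. Lean on these libraries where they do the work, as an engineer would, in place of code of your own. Each camera call takes 0.05 s, during which the arm holds its last target.

## Task

Set the bolt sorter: with a fingertip against the side of the dial's raised lug, push the dial round until the index line on the dial lines up with the one long line of the scale around it, then push the clamp slide fully in towards the dial. Only push: never take the lug or the clamp's tab between the fingers, and leave the bolt, the tin and the screwdriver where they are.

Things in the scene. Friction and masses are not known exactly. Their poses are not given: they have to be found in the camera images.
- dial (a joint): turn of the setting dial, rad, about the upright axis; grows anticlockwise seen from above; 0 when its index line points along the housing's +x; stops at -1.9 and +1.9. At the start the index always stands 0.75 to 2.1 rad anticlockwise of the scale's long line. The dial is an aluminium disc, 150 mm across, 12 mm thick, its top 57 mm above the work surface; stiff (about 0.12 N m of friction, 2 to 3 N at the lug), it stays where it is left
- dial_axis (a point): centre of the dial's top face, on its axis, 57 mm above the work surface; x points along the dial's index line, z up
- index_tip (a point): outer end of the index line, a dark radial line 5 mm wide on the dial's top face, from 28 to 74.5 mm from the axis; this point is 74.5 mm from the axis; x points radially outwards along the line
- lug_top (a point): centre of the top of the lug, a black upright block on the dial exactly opposite the index line: 34 mm long radially (34 to 68 mm from the axis), 14 mm thick along the turning direction, top 84 mm above the work surface, 27 mm above the dial's face. A steel hub 16 mm in radius stands 9 mm proud of the face at the centre
- scale_ring: fixed flat ring around the dial, 77 to 110 mm from the axis, flush with the housing's top (under 5 mm thick), with seven dark radial lines 20 degrees apart, 5 mm wide: one long (29 mm), the others short (11 mm); going anticlockwise there are two short, the long one, then four short. It is set at a different angle each time. Origin on the dial's axis, at its underside 45 mm above the work surface; x points along the long line, z up
- long_line (a point): inner end of the long scale line, 79 mm from the axis, 49 mm above the work surface; x points radially outwards along the line
- clamp (a joint): travel of the clamp slide, m: 0 fully out, 0.030 fully in against the dial (its stop); starts 0 to 6 mm in; grows as it moves in along the housing's -y; about 2.5 N of friction, stays where it is left. Clamp and dial do not move one another
- clamp_tab (a point): centre of the top of the clamp's upright thumb tab, a steel block 26 mm wide (housing x), 12 mm thick (housing y, the pushing direction), 30 mm above its slide: top 84 mm, foot at 57 mm above the work surface. A plate 34 mm square carries it; a tongue runs from it to the dial. It stands 173 mm from the dial's axis along the housing's +y when fully out; its axes are the housing's
- housing: fixed galvanised steel box, 240 mm (x) by 335 mm (y, from -120 to +215), top 45 mm above the work surface; origin on the dial's axis at the work surface, its yaw varies by up to 0.4 rad. An open trough 30 mm high runs along its +x side, out to x = 212 mm
- bolt: bystander: loose steel hex bolt standing on its head, head 34 mm across, 78 mm tall; origin at the centre of its underside
- tin: bystander: loose tin with a paper label, 66 mm across, 85 mm tall; origin at the centre of its underside
- screwdriver: bystander: loose screwdriver with a yellow handle, lying on the work surface beside the housing; origin under its middle, x along the blade

How it is judged (in metres and radians):
On the way, in this order (a step that is already met when the one before it is completed fails the run):
1. the dial's index line is lined up with the long scale line and the dial is still (angle between the x axis of index_tip and the x axis of long_line, either way round below 0.06 rad and horizontal distance between index_tip and long_line below 0.02 m and velocity of joint dial between -0.1 and 0.1 rad/s), for 0.2 s.
2. the clamp slide is pushed fully in (value of joint clamp above 0.026 m), for 0.1 s.
At the end, for the whole second after the job is handed in: the index line points along the long scale line within 0.06 rad (4.5 mm at the dial's rim) and is still, and the clamp slide is in by more than 26 of its 30 mm (angle between the x axis of index_tip and the x axis of long_line, either way round below 0.06 rad and horizontal distance between index_tip and long_line below 0.02 m and velocity of joint dial between -0.05 and 0.05 rad/s and value of joint clamp above 0.026 m); the robot touches nothing.
It fails at once if the lug is taken between the fingers (y of the grasp point in the frame of lug_top between -0.006 and 0.006 m and x of the grasp point in the frame of lug_top between -0.028 and 0.028 m and z of the grasp point in the frame of lug_top below 0.008 m and contact force between the fingers and dial above 1 N).
It fails at once if the clamp's tab is taken between the fingers (y of the grasp point in the frame of clamp_tab between -0.006 and 0.006 m and x of the grasp point in the frame of clamp_tab between -0.02 and 0.02 m and z of the grasp point in the frame of clamp_tab below 0.008 m and contact force between the fingers and clamp above 1 N).
It fails at once if a bystander is lifted or shifted by more than 15 mm (distance of any of bolt, tin, screwdriver from where it was at the start of the episode above 0.015 m or angle between any of bolt, tin's own z axis and vertical above 0.5 rad).
It also fails if it takes over 48 s, if anything falls off the work surface, if the arm or the gripper's body presses on something with over 40 N, if the wrist force passes 120 N, or if a joint passes its speed limit or range.

## Working session

There is one attempt and no reset: what is moved stays moved. The work goes in short steps, Python scripts to look and compute and a tool call to move; the robot and the scene stay as the last step left them, time stands still between calls to the robot, and variables do not carry over. Pictures are saved under pics/ and viewed, and the job is handed in when it is done.

Besides the shell and the picture viewer there is one more tool, called after "Emit:" as name(argument=value, ...), one argument or row to a line, values as JSON. move_arm: Moves the arm, as the interface text tells. Its arguments: {"type":"object","properties":{"moves":{"type":"array","items":{"type":"array","items":{"type":"array","items":{"type":"number"}}}},"jaw":{"type":"number"}},"required":["moves"]}

```bash
mkdir -p pics; python3 - <<'E'
from cell import ctrl,get_image,job,models
import cv2,numpy as np
s=ctrl.read_state();print({k:np.round(v,3) for k,v in s.items()})
for n in("scene","top","wrist"):
    im=get_image(n);cv2.imwrite(f"pics/{n}0.png",im["color"]);print(n,{k:np.round(v,4).tolist() for k,v in im.items() if k!="color"})
    for t in("dial_axis","index_tip","lug_top","long_line","clamp_tab","housing","bolt","tin","screwdriver"):
        r=models.place_of(n,t)
        print(t,[(np.round(q["uv"],1).tolist(),round(q["score"],2)) for q in r[:2]])
E
```

```text
{'clock': np.float64(0.0), 'qpos': array([-1.35 ,  0.629,  0.038,  1.518, -0.027,  0.996, -0.02 ]), 'qd': array([ 0.002, -0.   ,  0.002,  0.001, -0.001,  0.001, -0.002]), 'tau': array([ 0.0000e+00, -5.6340e+01,  1.2260e+00, -1.9345e+01,  1.1000e-02,
        1.1000e-02,  0.0000e+00]), 'eef_pos': array([183.702, 622.827, 230.379]), 'tool_rot': array([3.142e+00, 2.000e-03, 1.284e+00]), 'force': array([-0.022, -0.777,  0.015]), 'torque': array([-0.021,  0.012, -0.008]), 'width': np.float64(85.607)}
scene {'fov_y': 55.902, 'cx': 319.7414, 'cy': 196.4242, 'origin': [723.3973, -296.8521, 762.6498], 'orientation': [0.5069, 0.0122, 0.4234]}
dial_axis [([274.6, 259.7], 0.68)]
index_tip [([311.1, 248.1], 0.71)]
lug_top [([244.1, 258.7], 0.76)]
long_line [([276.7, 298.2], 0.61)]
clamp_tab [([325.1, 191.7], 0.94)]
housing [([274.1, 263.4], 0.59), ([214.4, 218.2], 0.59)]
bolt [([210.5, 221.3], 0.54), ([396.1, 205.0], 0.42)]
tin [([395.0, 205.2], 0.61), ([210.3, 217.2], 0.16)]
screwdriver []
top {'fov_y': 43.7055, 'cx': 315.7902, 'cy': 202.7552, 'origin': [286.3922, 50.1513, 1332.9198], 'orientation': [0.2068, 0.0055, -1.5538]}
dial_axis [([375.8, 216.9], 0.83)]
index_tip [([363.0, 190.6], 0.65)]
lug_top [([392.9, 230.1], 0.9)]
long_line [([400.8, 200.9], 0.92)]
clamp_tab [([317.8, 200.5], 0.6), ([362.9, 284.3], 0.51)]
housing [([378.6, 215.9], 0.59)]
bolt [([362.7, 280.8], 0.57), ([402.5, 198.7], 0.52)]
tin [([289.0, 149.8], 0.7)]
screwdriver [([447.6, 238.0], 0.66)]
wrist {'fov_y': 65.7065, 'cx': 319.0229, 'cy': 199.1277, 'hand_eye': [[1.0, -0.0004, -0.0003, 0.4487], [-0.0004, -0.9464, -0.3231, -83.4772], [-0.0002, 0.3231, -0.9464, -141.623], [0.0, 0.0, 0.0, 1.0]]}
dial_axis [([77.5, 391.2], 0.9)]
index_tip []
lug_top [([55.6, 388.0], 0.91)]
long_line []
clamp_tab []
housing [([86.5, 376.1], 0.83)]
bolt [([55.8, 325.2], 0.63)]
tin []
screwdriver [([43.5, 362.6], 0.57), ([78.3, 387.4], 0.26)]
```

View pictures.

```bash
python3 - <<'E'
import cv2
a=cv2.imread("pics/top0.png")[110:320,220:500];cv2.imwrite("pics/top0c.png",cv2.resize(a,None,fx=2.8,fy=2.8,interpolation=2))
a=cv2.imread("pics/scene0.png")[130:350,150:450];cv2.imwrite("pics/scene0c.png",cv2.resize(a,None,fx=2.6,fy=2.6,interpolation=2))
E
```

```text
(no output)
```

View pics/top0c.png

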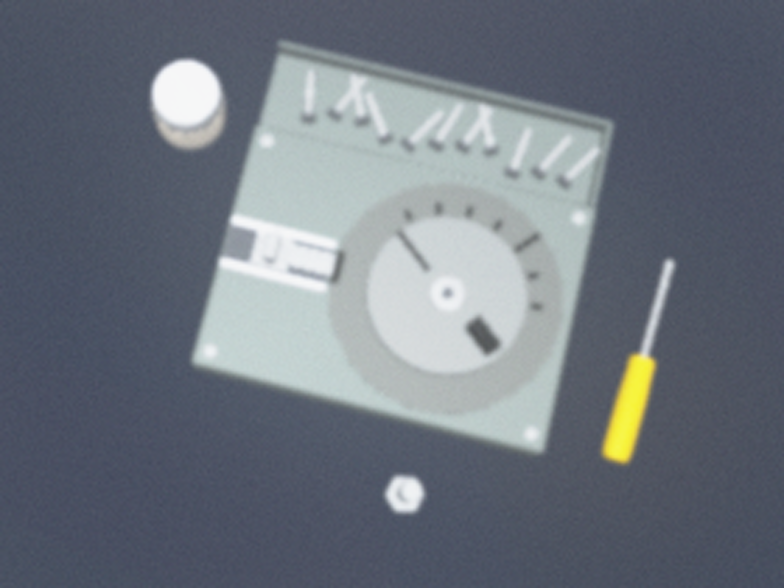

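View pics/scene0c.png

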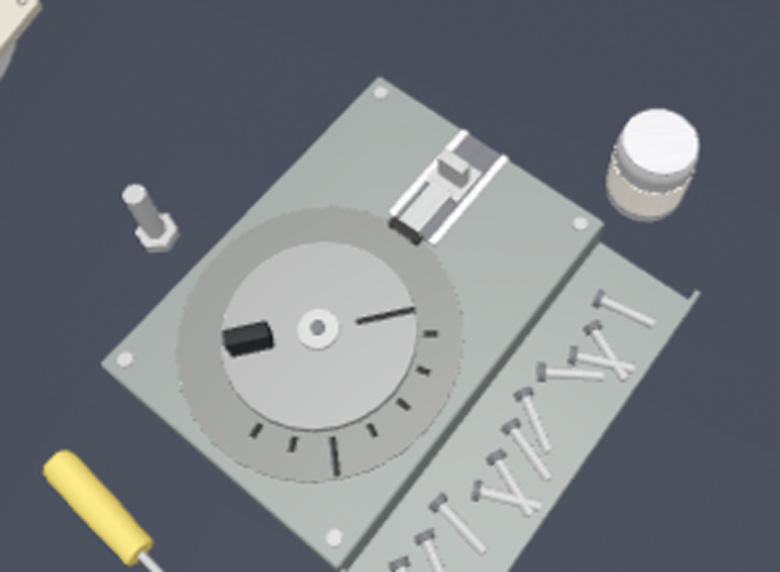

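```bash
cat > h.py <<'E'
import numpy as np
from scipy.spatial.transform import Rotation as R
def ray(im,uv):
    f=200/np.tan(np.radians(im["fov_y"])/2)
    d=np.array([(uv[0]-im["cx"])/f,-(uv[1]-im["cy"])/f,-1])
    return np.array(im["origin"]),R.from_euler("xyz",im["orientation"]).as_matrix()@d
def atz(im,uv,z):
    o,d=ray(im,uv);return (o+d*(z-o[2])/d[2])
def proj(im,p):
    f=200/np.tan(np.radians(im["fov_y"])/2)
    c=R.from_euler("xyz",im["orientation"]).as_matrix().T@(np.asarray(p)-im["origin"])
    return np.array([im["cx"]+f*c[0]/-c[2],im["cy"]-f*c[1]/-c[2]])
E
python3 - <<'E'
from h import *
from cell import get_image
S=get_image("scene");T=get_image("top")
s=lambda u,v:(u/2.6+150,v/2.6+130)
t=lambda u,v:(u/2.8+220,v/2.8+110)
def show(im,P):
    w={k:atz(im,p,z) for k,(p,z) in P.items()}
    for k,v in w.items():print(k,np.round(v[:2],1))
    d=w["itip"]-w["iin"];l=w["lout"]-w["lin"];print("idx ang",np.arctan2(d[1],d[0]),"long",np.arctan2(l[1],l[0]))
    h=w["hub"]
    for k in("itip","lin","lug","tab"):d=w[k]-h;print(k,"ang",round(np.arctan2(d[1],d[0]),3),"r",round(np.hypot(d[0],d[1]),1))
show(S,dict(hub=(s(318,327),66),itip=(s(414,310),57),iin=(s(357,322),57),lin=(s(335,438),49),lout=(s(337,475),49),lug=(s(246,330),84),tab=(s(456,161),84),bolt=(s(134,193),78),boltb=(s(157,235),5),tin=(s(658,142),85),c1=(s(380,92),46),c2=(s(580,223),46),c3=(s(333,538),46),c4=(s(125,359),46)))
show(T,dict(hub=(t(447,293),66),itip=(t(399,232),57),iin=(t(429,270),57),lin=(t(516,249),49),lout=(t(539,236),49),lug=(t(482,335),84),tab=(t(270,248),84),bolt=(t(404,494),78),tin=(t(187,93),85),c1=(t(210,351),46),c2=(t(266,141),46),c3=(t(579,218),46),c4=(t(531,434),46)))
E
```

```text
hub [ 526.5 -105.5]
itip [584.8 -61. ]
iin [549.3 -87.4]
lin [ 572.5 -170.9]
lout [ 585.9 -193.7]
lug [ 484.7 -133.9]
tab [567.3  57.8]
bolt [344.1 -69.2]
boltb [344.2 -71.5]
tin [708.7 138.9]
c1 [469.4 114.4]
c2 [674.1  65.4]
c3 [ 602.3 -232.4]
c4 [ 398.7 -182.5]
idx ang 0.6393217040359248 long -1.0406325526727476
itip ang 0.653 r 73.3
lin ang -0.958 r 79.9
lug ang -2.546 r 50.6
tab ang 1.326 r 168.4
hub [ 523.3 -103.7]
itip [582.4 -60.4]
iin [546.5 -88.2]
lin [ 569.5 -170.9]
lout [ 582.4 -192.8]
lug [ 481.8 -132.7]
tab [559.2  60. ]
bolt [339.2 -62.4]
tin [706.4 140.3]
c1 [468.7 114.4]
c2 [672.5  65.9]
c3 [ 601.2 -231.6]
c4 [ 396.8 -181.8]
idx ang 0.6599062497764366 long -1.038875346667825
itip ang 0.632 r 73.3
lin ang -0.968 r 81.6
lug ang -2.53 r 50.6
tab ang 1.355 r 167.6
```

```bash
cat >> h.py <<'E'
def rows(start,pts):
    # start (x,y,z,yaw), pts list of same -> rounded rows in tool axes
    x,y,z,w=start;out=[]
    for p in pts:
        dx,dy,dz=np.subtract(p[:3],start[:3])
        out.append([round((dx*np.cos(w)+dy*np.sin(w))/1000,4),round((dx*np.sin(w)-dy*np.cos(w))/1000,4),round(-dz/1000,4),0,0,round(w-p[3],3)])
    return out
def path(start,wps,step=55,rs=0.16):
    out=[];a=np.array(start,float)
    for b in wps:
        b=np.array(b,float);n=int(max(1,np.ceil(np.linalg.norm(b[:3]-a[:3])/step),np.ceil(abs(b[3]-a[3])/rs)))
        out+=[a+(b-a)*i/n for i in range(1,n+1)];a=b
    return out
E
python3 - <<'E'
from h import *
st=(183.85,623.47,231.3,1.284)
p=path(st,[(480,280,220,0.9),(502,-159,180,0.645)])
r=rows(st,p);print(len(r));print(r)
E
```

```text
18
[[np.float64(-0.0273), np.float64(0.0424), np.float64(0.0013), 0, 0, np.float64(0.043)], [np.float64(-0.0546), np.float64(0.0847), np.float64(0.0025), 0, 0, np.float64(0.085)], [np.float64(-0.0819), np.float64(0.1271), np.float64(0.0038), 0, 0, np.float64(0.128)], [np.float64(-0.1092), np.float64(0.1694), np.float64(0.005), 0, 0, np.float64(0.171)], [np.float64(-0.1365), np.float64(0.2118), np.float64(0.0063), 0, 0, np.float64(0.213)], [np.float64(-0.1638), np.float64(0.2541), np.float64(0.0075), 0, 0, np.float64(0.256)], [np.float64(-0.1911), np.float64(0.2965), np.float64(0.0088), 0, 0, np.float64(0.299)], [np.float64(-0.2184), np.float64(0.3389), np.float64(0.01), 0, 0, np.float64(0.341)], [np.float64(-0.2457), np.float64(0.3812), np.float64(0.0113), 0, 0, np.float64(0.384)], [np.float64(-0.2918), np.float64(0.3974), np.float64(0.0157), 0, 0, np.float64(0.412)], [np.float64(-0.3379), np.float64(0.4135), np.float64(0.0202), 0, 0, np.float64(0.441)], [np.float64(-0.3839), np.float64(0.4296), np.float64(0.0246), 0, 0, np.float64(0.469)], [np.float64(-0.43), np.float64(0.4458), np.float64(0.0291), 0, 0, np.float64(0.497)], [np.float64(-0.4761), np.float64(0.4619), np.float64(0.0335), 0, 0, np.float64(0.526)], [np.float64(-0.5222), np.float64(0.4781), np.float64(0.038), 0, 0, np.float64(0.554)], [np.float64(-0.5683), np.float64(0.4942), np.float64(0.0424), 0, 0, np.float64(0.582)], [np.float64(-0.6144), np.float64(0.5104), np.float64(0.0469), 0, 0, np.float64(0.611)], [np.float64(-0.6605), np.float64(0.5265), np.float64(0.0513), 0, 0, np.float64(0.639)]]
```

Emit:
move_arm(
  moves=[
    [[-0.027,0.042,0.001,0,0,0.043],[-0.055,0.085,0.0025,0,0,0.085],[-0.082,0.127,0.004,0,0,0.128],[-0.109,0.169,0.005,0,0,0.171],[-0.1365,0.212,0.006,0,0,0.213],[-0.164,0.254,0.0075,0,0,0.256],[-0.191,0.2965,0.009,0,0,0.299],[-0.218,0.339,0.01,0,0,0.341],[-0.246,0.381,0.011,0,0,0.384],[-0.292,0.397,0.016,0,0,0.412],[-0.338,0.4135,0.02,0,0,0.441],[-0.384,0.43,0.025,0,0,0.469],[-0.43,0.446,0.029,0,0,0.497],[-0.476,0.462,0.0335,0,0,0.526],[-0.522,0.478,0.038,0,0,0.554],[-0.568,0.494,0.042,0,0,0.582],[-0.614,0.51,0.047,0,0,0.611],[-0.6605,0.5265,0.051,0,0,0.639],[-0.6605,0.5265,0.051,0,0,0.639],[-0.6605,0.5265,0.051,0,0,0.639]],
  ],
  jaw=0,
)

```text
clock: 4.1
eef_pos: [502.0, -158.3, 180.2]
tool_rot: [-3.141, -0.0, 0.645]
force: [0.7, 1.1, -0.3]
width: 0.2
```

```bash
python3 - <<'E'
from cell import get_image
import cv2,numpy as np
a=get_image("wrist")["color"]
b=get_image("scene")["color"][130:350,150:450]
cv2.imwrite("pics/m1.png",cv2.resize(a,None,fx=1.25,fy=1.25));cv2.imwrite("pics/m1s.png",cv2.resize(b,None,fx=2.6,fy=2.6))
E
```

```text
(no output)
```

View pics/m1.png

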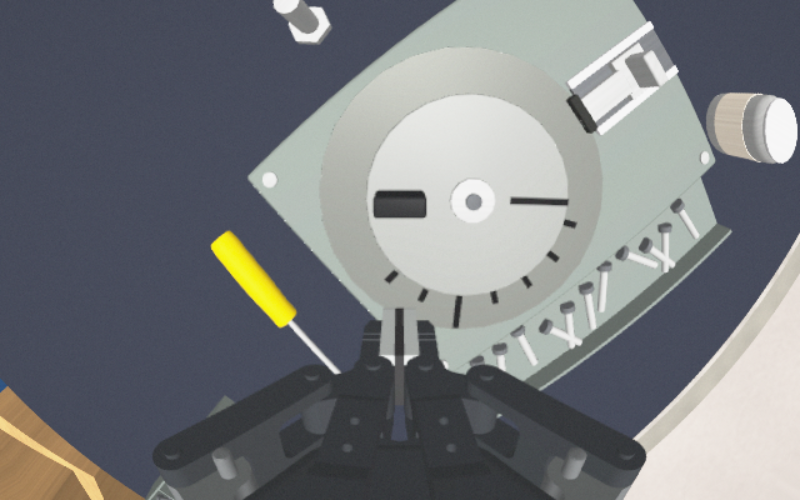

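View pics/m1s.png

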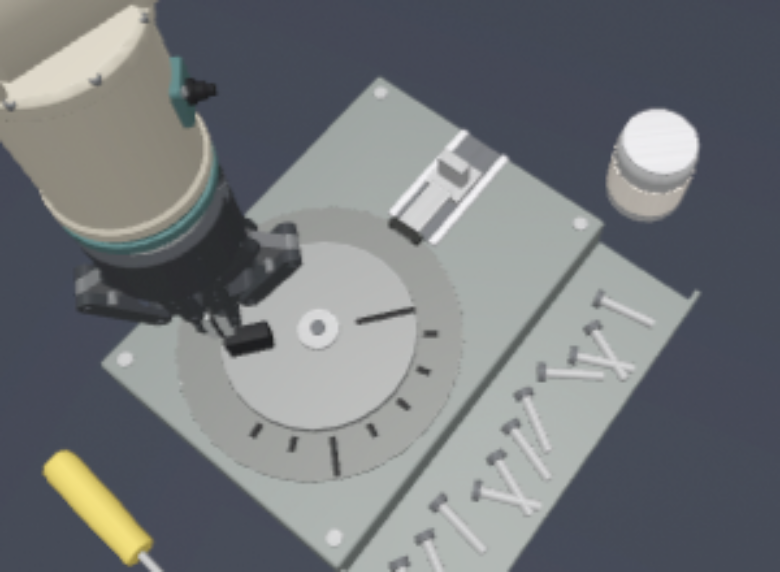

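```bash
cat >> h.py <<'E'
def wray(im,st,uv):
    f=200/np.tan(np.radians(im["fov_y"])/2)
    q=np.array([uv[0]-im["cx"],-(uv[1]-im["cy"])]);r=np.linalg.norm(q);th=r/f
    d=np.array([*(q/r*np.sin(th)),-np.cos(th)])
    H=np.array(im["hand_eye"]);Rt=R.from_euler("xyz",st["tool_rot"]).as_matrix()
    return Rt@H[:3,3]+st["eef_pos"],Rt@H[:3,:3]@d
def watz(im,st,uv,z):
    o,d=wray(im,st,uv);return o+d*(z-o[2])/d[2]
E
cat > meas.py <<'E'
from h import *
def rep(P,im,st,sc=1.25,off=(0,0)):
    w={k:watz(im,st,(p[0]/sc+off[0],p[1]/sc+off[1]),z) for k,(p,z) in P.items()}
    for k,v in w.items():
        d=v-w["hub"];print(k,np.round(v[:2],1),"ang",round(np.arctan2(d[1],d[0]),3),"r",round(np.hypot(d[0],d[1]),1))
    for a,b in (("iin","itip"),("lin","lout"),("lin","itip")):
        if a in w and b in w:
            d=w[b]-w[a];print(a,b,round(np.arctan2(d[1],d[0]),3))
E
python3 - <<'E'
from meas import *
from cell import ctrl,get_image
st=ctrl.read_state();im=get_image("wrist")
rep(dict(hub=((473,201.5),66),itip=((568,202),57),iin=((511,200.5),57),lin=((459,297),49),lout=((457,327),49),lug1=((375,194),84),lug2=((425,194),84),tab=((645,67),84),c4=((269,180),46),c2=((705,158),46)),im,st)
E
```

```text
hub [ 524.4 -102.1] ang 0.0 r 0.0
itip [584.7 -56.9] ang 0.643 r 75.3
iin [548.5 -84.6] ang 0.629 r 29.8
lin [ 570.2 -167.8] ang -0.962 r 80.1
lout [ 586.9 -189.6] ang -0.95 r 107.5
lug1 [ 467.3 -135.1] ang -2.618 r 66.0
lug2 [ 492.1 -116.2] ang -2.729 r 35.2
tab [556.3  53.1] ang 1.368 r 158.4
c4 [ 399.1 -180.4] ang -2.583 r 147.8
c2 [675.4  68.5] ang 0.846 r 227.8
iin itip 0.653
lin lout -0.917
lin itip 1.441
```

Emit:
move_arm(
  moves=[
    [[0,0,0.03,0,0,0],[0,0,0.065,0,0,0],[0,0,0.1,0,0,0],[0,0,0.116,0,0,0],[0,0,0.116,0,0,0]],
  ],
)

```text
clock: 4.88
eef_pos: [501.6, -158.2, 63.7]
tool_rot: [-3.14, 0.001, 0.646]
force: [-0.2, 0.9, -0.2]
width: -0.1
```

```bash
python3 - <<'E'
from h import *
from cell import get_image
import cv2
C=np.array([524.6,-104.0])
def fp(phi,off,rad=51,z=64):
    u=np.array([np.cos(phi),np.sin(phi)]);t=np.array([-u[1],u[0]])
    p=C+rad*u+off*t;return (*p,z,phi+np.pi)
st=(502,-159,64,0.645);a=0.645-np.pi
pts=[fp(a,24),fp(a,18)]+[fp(a-1.40*i/16,18) for i in range(1,17)]
for r in rows(st,pts):print([float(v) for v in r],end=",")
cv2.imwrite("pics/m2.png",get_image("wrist")["color"])
E
```

```text
[0.0001, -0.0064, -0.0, 0.0, 0.0, 0.0],[0.0001, -0.0124, -0.0, 0.0, 0.0, 0.0],[-0.0013, -0.0169, -0.0, 0.0, 0.0, 0.087],[-0.0022, -0.0215, -0.0, 0.0, 0.0, 0.175],[-0.0028, -0.0262, -0.0, 0.0, 0.0, 0.262],[-0.003, -0.0309, -0.0, 0.0, 0.0, 0.35],[-0.0027, -0.0357, -0.0, 0.0, 0.0, 0.438],[-0.002, -0.0403, -0.0, 0.0, 0.0, 0.525],[-0.001, -0.045, -0.0, 0.0, 0.0, 0.612],[0.0005, -0.0495, -0.0, 0.0, 0.0, 0.7],[0.0024, -0.0538, -0.0, 0.0, 0.0, 0.788],[0.0046, -0.058, -0.0, 0.0, 0.0, 0.875],[0.0072, -0.0619, -0.0, 0.0, 0.0, 0.962],[0.0101, -0.0656, -0.0, 0.0, 0.0, 1.05],[0.0134, -0.0691, -0.0, 0.0, 0.0, 1.137],[0.0169, -0.0722, -0.0, 0.0, 0.0, 1.225],[0.0207, -0.0751, -0.0, 0.0, 0.0, 1.312],[0.0247, -0.0776, -0.0, 0.0, 0.0, 1.4],
```

View pics/m2.png

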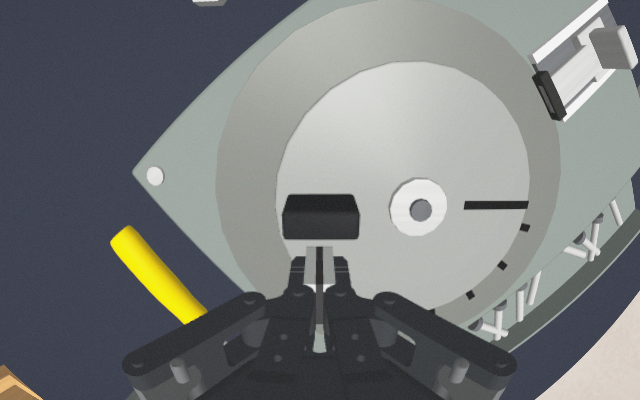

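Emit:
move_arm(
  moves=[
    [[0,-0.0064,0,0,0,0],[0,-0.0124,0,0,0,0],[-0.0013,-0.017,0,0,0,0.087],[-0.0022,-0.0215,0,0,0,0.175],[-0.0028,-0.026,0,0,0,0.262],[-0.003,-0.031,0,0,0,0.35],[-0.0027,-0.0357,0,0,0,0.438],[-0.002,-0.04,0,0,0,0.525],[-0.001,-0.045,0,0,0,0.612],[0.0005,-0.0495,0,0,0,0.7],[0.0024,-0.054,0,0,0,0.788],[0.0046,-0.058,0,0,0,0.875],[0.0072,-0.062,0,0,0,0.962],[0.01,-0.0656,0,0,0,1.05],[0.0134,-0.069,0,0,0,1.137],[0.017,-0.072,0,0,0,1.225],[0.0207,-0.075,0,0,0,1.312],[0.0247,-0.0776,0,0,0,1.4],[0.0247,-0.0776,0,0,0,1.4]],
  ],
)

```text
clock: 7.3
eef_pos: [475.2, -81.6, 64.8]
tool_rot: [-3.141, -0.0, -0.753]
force: [0.3, 0.4, 0.8]
width: 0.1
```

```bash
python3 - <<'E'
from cell import get_image
import cv2,numpy as np
a=get_image("wrist")["color"]
b=get_image("scene")["color"][130:350,150:450]
cv2.imwrite("pics/m3.png",cv2.resize(a,None,fx=1.25,fy=1.25));cv2.imwrite("pics/m3s.png",cv2.resize(b,None,fx=2.6,fy=2.6,interpolation=2))
E
```

```text
(no output)
```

View pics/m3.png

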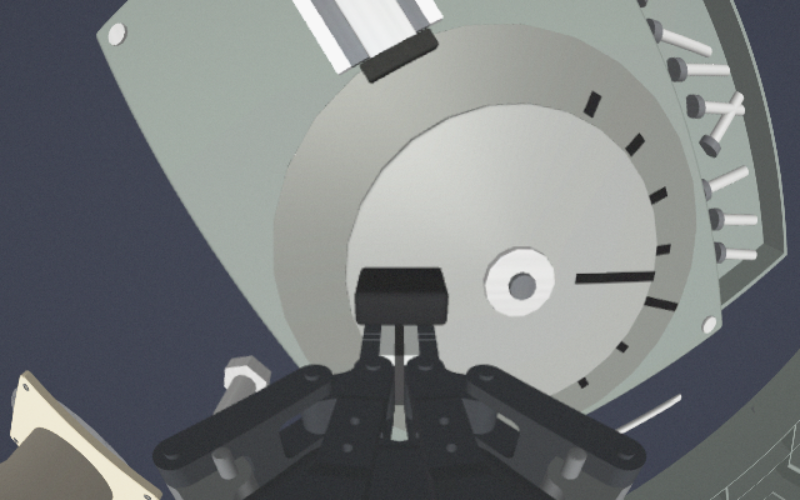

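View pics/m3s.png

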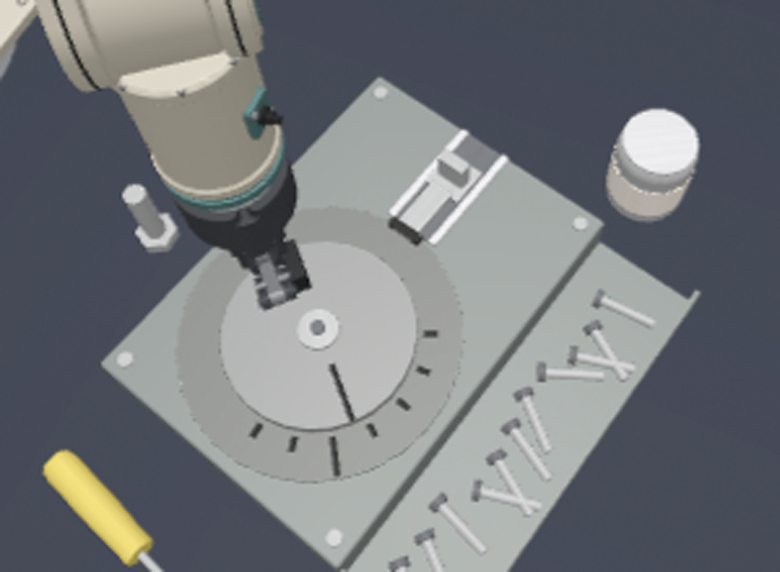

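```bash
python3 - <<'E'
from meas import *
from cell import ctrl,get_image
st=ctrl.read_state();im=get_image("wrist");print(st["eef_pos"],st["tool_rot"])
rep(dict(hub=((522,284),66),itip=((654.5,276),57),iin=((577,279),57),lin=((647,300),49),lout=((676,307),49)),im,st)
S=get_image("scene");s=lambda u,v:(u/2.6+150,v/2.6+130)
w={k:atz(S,s(*p),z) for k,p,z in (("hub",(318,327),66),("itip",(351,419),57),("iin",(332,365),57),("lin",(335,438),49),("lout",(337,475),49))}
for a,b in(("hub","itip"),("iin","itip"),("hub","lin"),("hub","lout"),("lin","lout")):
    d=w[b]-w[a];print(a,b,round(np.arctan2(d[1],d[0]),3))
E
```

```text
[475.10062044 -81.60448242  64.58756117] [-3.14087578e+00  1.39805403e-04 -7.52901643e-01]
hub [ 526.  -100.9] ang 0.0 r 0.0
itip [ 579.9 -154.1] ang -0.778 r 75.7
iin [ 546.4 -123.1] ang -0.827 r 30.2
lin [ 572.1 -170.4] ang -0.985 r 83.4
lout [ 585.6 -191. ] ang -0.986 r 108.0
iin itip -0.746
lin lout -0.991
lin itip 1.128
hub itip -0.765
iin itip -0.771
hub lin -0.958
hub lout -0.978
lin lout -1.041
```

```bash
python3 - <<'E'
from h import *
C=np.array([524.6,-104.0])
def fp(phi,off,rad=51,z=64):
    u=np.array([np.cos(phi),np.sin(phi)]);t=np.array([-u[1],u[0]])
    p=C+rad*u+off*t;return (*p,z,phi+np.pi)
a=0.645-np.pi-1.4;st=fp(a,18);print(st)
for r in rows(st,[fp(a-i*.05,18) for i in range(1,5)]):print([float(v) for v in r],end=",")
E
```

```text
(np.float64(475.12295526184874), np.float64(-82.15916567575817), 64, -0.7549999999999999)
[-0.0008, -0.0026, -0.0, 0.0, 0.0, 0.05],[-0.0015, -0.0052, -0.0, 0.0, 0.0, 0.1],[-0.0021, -0.0078, -0.0, 0.0, 0.0, 0.15],[-0.0026, -0.0105, -0.0, 0.0, 0.0, 0.2],
```

Emit:
move_arm(
  moves=[
    [[-0.0008,-0.0026,0,0,0,0.05],[-0.0015,-0.0052,0,0,0,0.1],[-0.0021,-0.0078,0,0,0,0.15],[-0.0026,-0.0105,0,0,0,0.2],[-0.0026,-0.0105,0,0,0,0.2],[-0.0026,-0.0105,0,0,0,0.2]],
  ],
)

```text
clock: 8.25
eef_pos: [480.0, -72.9, 64.3]
tool_rot: [3.141, 0.0, -0.954]
force: [-3.1, -0.8, 1.6]
width: 0.2
```

```bash
python3 - <<'E'
from cell import get_image
import cv2,numpy as np
a=get_image("wrist")["color"][150:350,380:580]
b=get_image("scene")["color"][240:330,230:330]
c=get_image("top")["color"][180:240,350:430]
cv2.imwrite("pics/m4.png",cv2.resize(a,None,fx=3,fy=3,interpolation=2));cv2.imwrite("pics/m4s.png",cv2.resize(b,None,fx=6,fy=6,interpolation=2))
cv2.imwrite("pics/m4t.png",cv2.resize(c,None,fx=8,fy=8,interpolation=2))
E
```

```text
(no output)
```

View pics/m4.png

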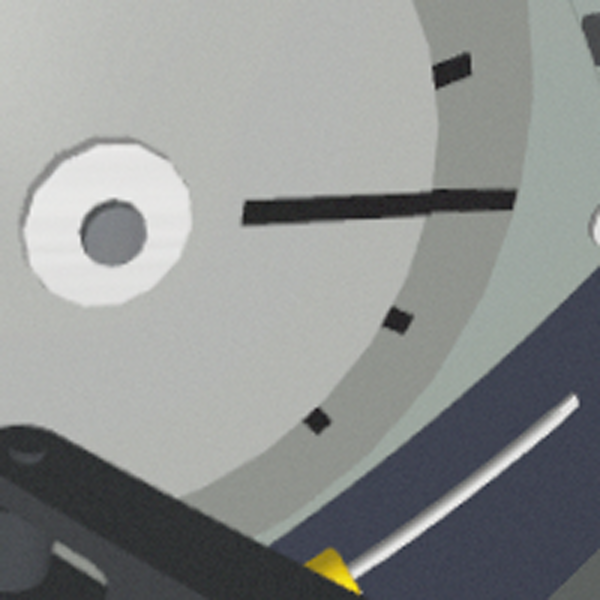

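View pics/m4s.png

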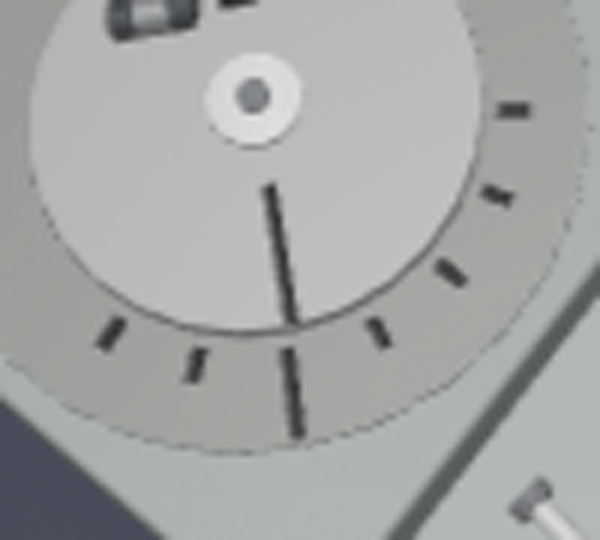

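View pics/m4t.png

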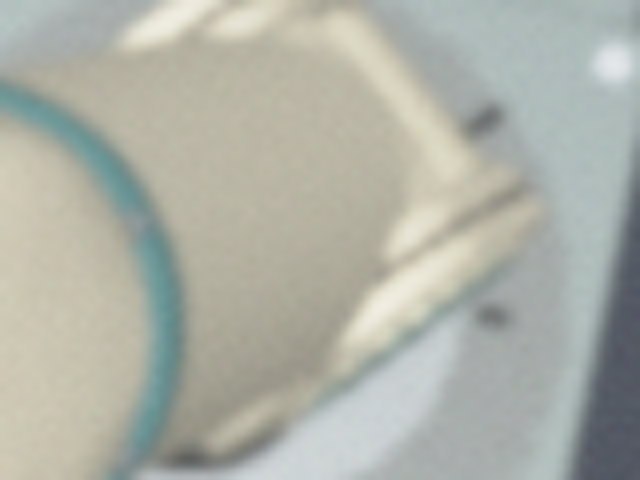

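```bash
python3 - <<'E'
from meas import *
from cell import ctrl,get_image
st=ctrl.read_state();im=get_image("wrist")
rep(dict(hub=((110,225),66),itip=((428,202.5),57),iin=((243,213),57),lin=((437,202.5),49),lout=((515,199),49),s1=((452,69.5),49),s2=((398,321),49)),im,st,3,(380,150))
S=get_image("scene");s=lambda u,v:(u/6+230,v/6+240)
w={k:atz(S,s(*p),z) for k,p,z in (("hub",(252,97),66),("itip",(292,323),57),("iin",(269,185),57),("lin",(288,347),49),("lout",(298,438),49),("s1",(377,332),49),("s2",(196,365),49))}
for b in w:
    d=w[b]-w["hub"];print(b,round(np.arctan2(d[1],d[0]),3),np.hypot(*d[:2]).round(1))
for a,b in(("iin","itip"),("lin","lout")):
    d=w[b]-w[a];print(a,b,round(np.arctan2(d[1],d[0]),3))
E
```

```text
hub [ 526.6 -100.5] ang 0.0 r 0.0
itip [ 569.  -162.1] ang -0.968 r 74.8
iin [ 542.2 -126.3] ang -1.025 r 30.1
lin [ 571.6 -171.7] ang -1.007 r 84.2
lout [ 586.  -191.8] ang -0.993 r 108.9
s1 [ 593.9 -152.1] ang -0.654 r 84.8
s2 [ 546.4 -186.1] ang -1.343 r 87.9
iin itip -0.929
lin lout -0.947
lin itip 1.834
hub 0.0 0.0
itip -0.929 72.8
iin -0.925 27.2
lin -0.967 77.8
lout -0.972 106.1
s1 -0.621 83.2
s2 -1.324 83.3
iin itip -0.931
lin lout -0.984
```

Emit:
move_arm(
  moves=[
    [[-0.0005,-0.0011,0,0,0,0.02],[-0.0009,-0.0021,0,0,0,0.04],[-0.0009,-0.0021,0,0,0,0.04],[-0.0009,-0.0021,0,0,0,0.04]],
  ],
)

```text
clock: 9.0
eef_pos: [481.8, -70.6, 64.3]
tool_rot: [-3.141, -0.0, -0.995]
force: [-1.1, -0.6, 0.1]
width: -0.0
```

```bash
python3 - <<'E'
from cell import get_image
import cv2,numpy as np
a=get_image("wrist")["color"][150:350,380:580]
b=get_image("scene")["color"][240:330,230:330]
cv2.imwrite("pics/m5.png",cv2.resize(a,None,fx=3,fy=3,interpolation=2));cv2.imwrite("pics/m5s.png",cv2.resize(b,None,fx=6,fy=6,interpolation=2))
E
```

```text
(no output)
```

View pics/m5.png

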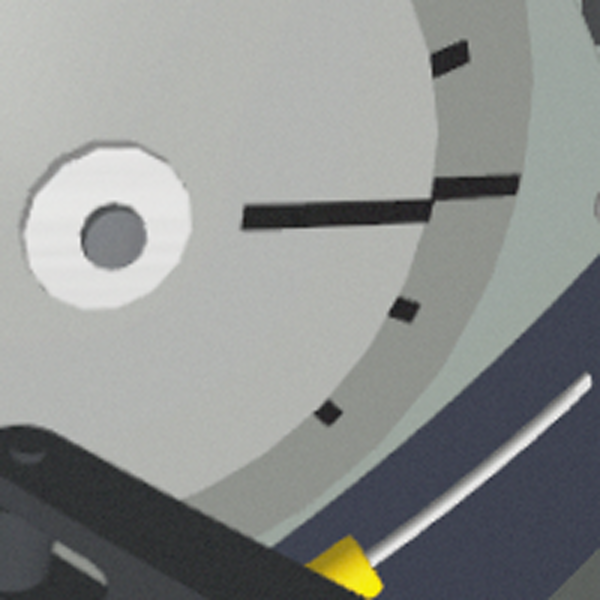

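View pics/m5s.png

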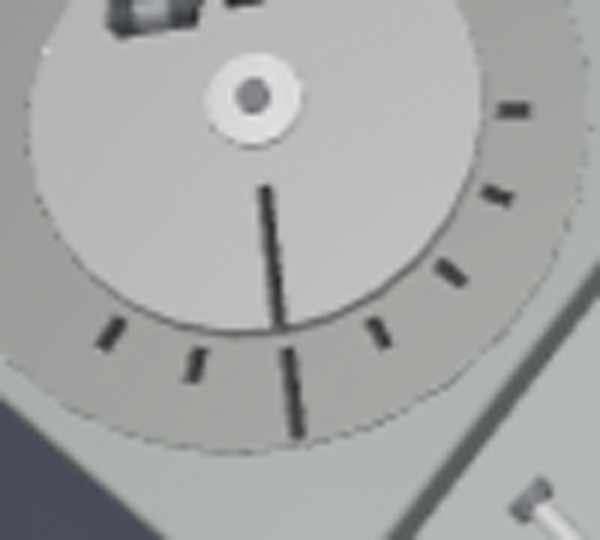

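```bash
python3 - <<'E'
from meas import *
from cell import ctrl,get_image
st=ctrl.read_state();im=get_image("wrist")
rep(dict(hub=((110,227),66),itip=((431,209.5),57),iin=((243,217),57),lin=((436,188),49),lout=((518,184),49),s1=((450,58.5),49),s2=((404,310),49)),im,st,3,(380,150))
S=get_image("scene");s=lambda u,v:(u/6+230,v/6+240)
w={k:atz(S,s(*p),z) for k,p,z in (("hub",(252,97),66),("itip",(280,325),57),("iin",(265,186),57),("lin",(288,347),49),("lout",(298,438),49),("s1",(377,332),49),("s2",(196,365),49))}
for b in w:
    d=w[b]-w["hub"];print(b,w[b].round(1),round(np.arctan2(d[1],d[0]),3),np.hypot(*d[:2]).round(1))
for a,b in(("iin","itip"),("lin","lout")):
    d=w[b]-w[a];print(a,b,round(np.arctan2(d[1],d[0]),3))
E
```

```text
hub [ 526.9 -100.4] ang 0.0 r 0.0
itip [ 566.5 -165.3] ang -1.023 r 76.1
iin [ 541.2 -127. ] ang -1.08 r 30.3
lin [ 571.5 -170.2] ang -1.003 r 82.9
lout [ 586.  -191.6] ang -0.996 r 108.7
s1 [ 593.8 -152.2] ang -0.66 r 84.6
s2 [ 546.4 -185.8] ang -1.346 r 87.6
iin itip -0.986
lin lout -0.976
lin itip 2.366
hub [ 526.4 -106.5   66. ] 0.0 0.0
itip [ 566.8 -166.9   57. ] -0.981 72.7
iin [ 541.7 -129.1   57. ] -0.973 27.3
lin [ 570.5 -170.5   49. ] -0.967 77.8
lout [ 586.2 -194.1   49. ] -0.972 106.1
s1 [ 594.  -154.9   49. ] -0.621 83.2
s2 [ 546.8 -187.3   49. ] -1.324 83.3
iin itip -0.985
lin lout -0.984
```

Emit:
move_arm(
  moves=[
    [[0,0.009,0,0,0,0],[0,0.018,-0.002,0,0,0],[0,0.018,-0.04,0,0,0],[0,0.018,-0.08,0,0,0],[0,0.018,-0.1,0,0,0],[0,0.018,-0.1,0,0,0]],
  ],
)

```text
clock: 9.95
eef_pos: [467.0, -80.9, 165.5]
tool_rot: [-3.139, -0.002, -0.995]
force: [0.8, 0.4, -0.2]
width: -0.2
```

```bash
python3 - <<'E'
from h import *
from cell import ctrl,get_image
st=ctrl.read_state();e=st["eef_pos"];y=st["tool_rot"][2];print(e,y)
s=(*e,y)
p=path(s,[(571,88,160,-0.234)])
for r in rows(s,p):print([float(v) for v in r],end=",")
E
```

```text
[467.01202308 -80.9360244  165.48345766] -0.9952560244132009
[-0.017, -0.0358, 0.0011, 0.0, 0.0, -0.152],[-0.034, -0.0717, 0.0022, 0.0, 0.0, -0.305],[-0.0511, -0.1075, 0.0033, 0.0, 0.0, -0.457],[-0.0681, -0.1433, 0.0044, 0.0, 0.0, -0.609],[-0.0851, -0.1792, 0.0055, 0.0, 0.0, -0.761],
```

Emit:
move_arm(
  moves=[
    [[-0.017,-0.036,0.001,0,0,-0.152],[-0.034,-0.072,0.002,0,0,-0.305],[-0.051,-0.1075,0.003,0,0,-0.457],[-0.068,-0.143,0.004,0,0,-0.609],[-0.085,-0.179,0.005,0,0,-0.761],[-0.085,-0.179,0.005,0,0,-0.761],[-0.085,-0.179,0.005,0,0,-0.761]],
  ],
)

```text
clock: 10.82
eef_pos: [569.2, 87.1, 158.3]
tool_rot: [3.14, 0.002, -0.236]
force: [0.0, -0.2, 0.0]
width: -0.3
```

```bash
python3 - <<'E'
from cell import get_image
import cv2,numpy as np
a=get_image("wrist")["color"]
b=get_image("scene")["color"][130:350,150:450]
c=get_image("top")["color"][110:320,220:500]
cv2.imwrite("pics/m6.png",cv2.resize(a,None,fx=1.25,fy=1.25,interpolation=2));cv2.imwrite("pics/m6s.png",cv2.resize(b,None,fx=2.6,fy=2.6,interpolation=2))
cv2.imwrite("pics/m6t.png",cv2.resize(c,None,fx=2.8,fy=2.8,interpolation=2))
E
```

```text
(no output)
```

View pics/m6.png

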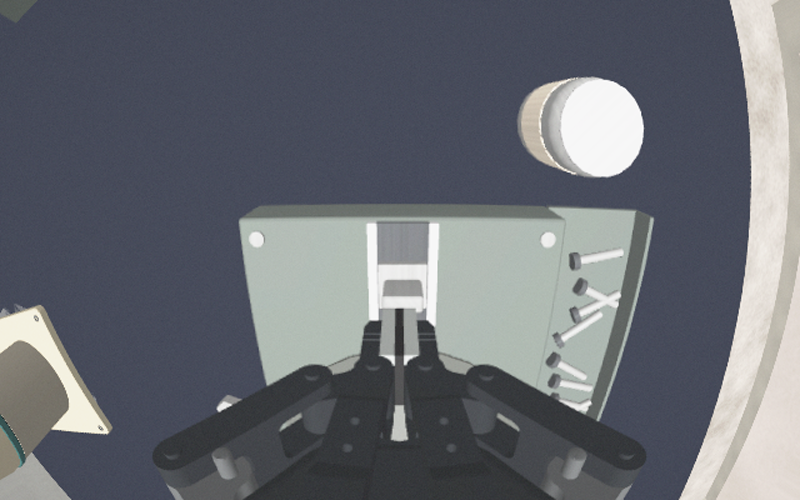

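View pics/m6s.png

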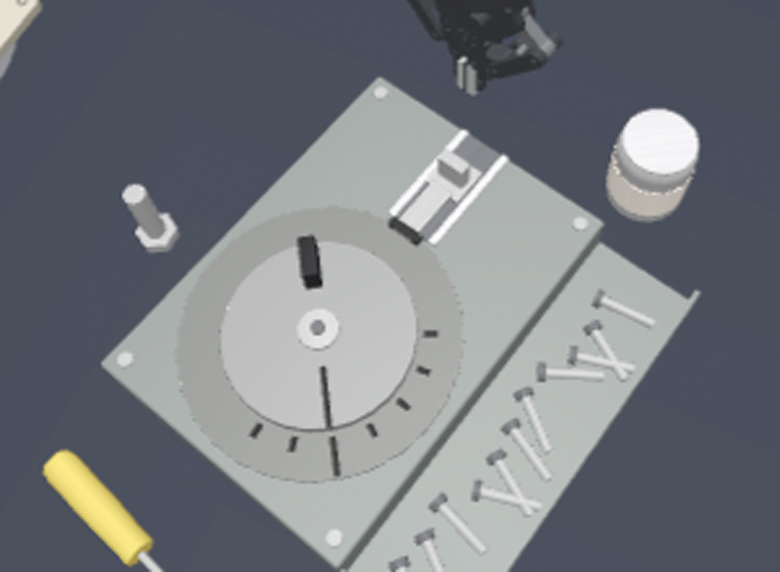

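View pics/m6t.png

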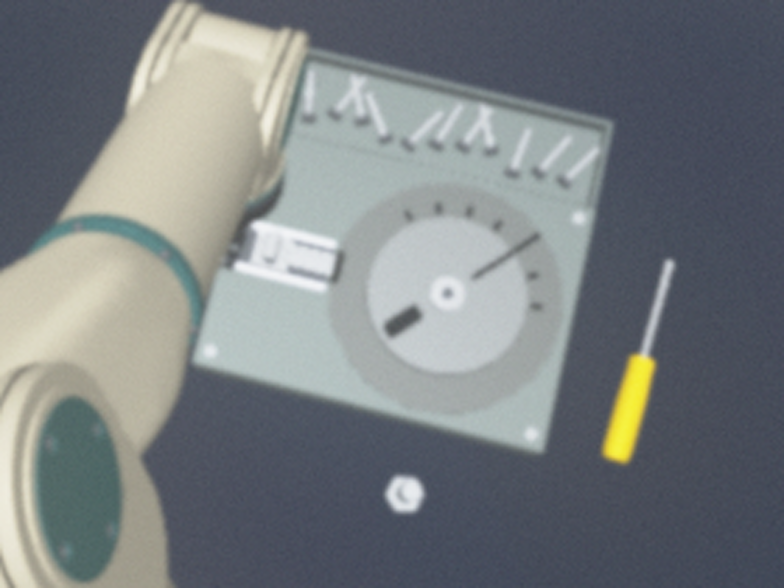

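```bash
python3 - <<'E'
from meas import *
from cell import ctrl,get_image
st=ctrl.read_state();im=get_image("wrist")
w=lambda p,z:watz(im,st,(p[0]/1.25,p[1]/1.25),z)
tl=w((384,297),84);tr=w((423,297),84);bl=w((389,281),84);fl=w((389,281),84)
for n,p,z in(("top near-mid",(403,281),84),("far edge?",(403,297),84),("bottom of top?",(403,305),84),("c1",(257,239),46),("c2",(548,239),46)):
    print(n,w(p,z).round(1))
S=get_image("scene");T=get_image("top")
print([proj(S,(563.5,58.5,84)),proj(T,(563.5,58.5,84))])
import cv2
a=im["color"][170:270,270:370];b=S["color"][170:240,290:370]
cv2.imwrite("pics/m7.png",cv2.hconcat([cv2.resize(a,(400,400),interpolation=2),cv2.resize(b,(400,350),interpolation=2).copy() if 0 else cv2.copyMakeBorder(cv2.resize(b,(400,350),interpolation=2),0,50,0,0,0)]))
E
```

```text
top near-mid [569.4  75.5  84. ]
far edge? [566.9  64.9  84. ]
bottom of top? [565.6  59.4  84. ]
c1 [470.8 114.8  46. ]
c2 [675.6  65.7  46. ]
[array([323.83343969, 191.00681852]), array([317.05079333, 196.949683  ])]
```

View pics/m7.png

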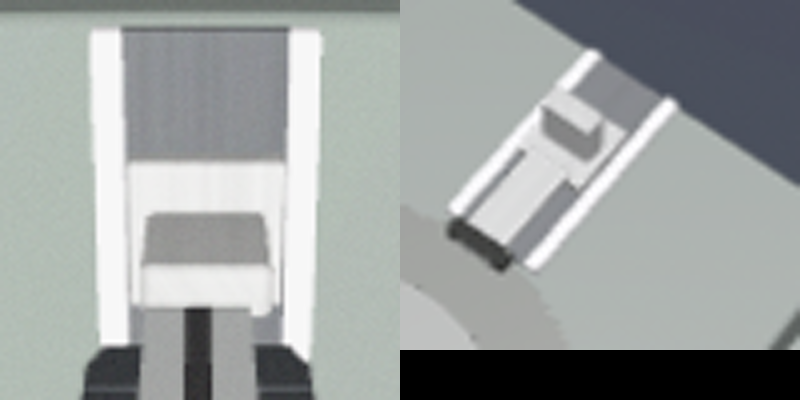

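Emit:
move_arm(
  moves=[
    [[0.003,0,0.03,0,0,0],[0.003,0,0.065,0,0,0],[0.003,0,0.09,0,0,0],[0.003,0,0.09,0,0,0],[0.003,0.004,0.09,0,0,0],[0.003,0.008,0.09,0,0,0],[0.003,0.012,0.09,0,0,0],[0.003,0.016,0.09,0,0,0],[0.003,0.02,0.09,0,0,0],[0.003,0.024,0.09,0,0,0],[0.003,0.027,0.09,0,0,0],[0.003,0.03,0.09,0,0,0],[0.003,0.032,0.09,0,0,0],[0.003,0.032,0.09,0,0,0]],
  ],
)

```text
clock: 12.88
eef_pos: [565.7, 55.8, 69.2]
tool_rot: [3.141, 0.0, -0.234]
force: [0.5, 0.9, 1.4]
width: 0.0
```

```bash
cat > shot.py <<'E'
from cell import get_image
import cv2,sys
n=sys.argv[1]
a=get_image("wrist")["color"][150:300,220:420]
b=get_image("scene")["color"][160:260,270:390]
cv2.imwrite(f"pics/{n}.png",cv2.hconcat([cv2.resize(a,(400,300),interpolation=2),cv2.resize(b,(360,300),interpolation=2)]))
E
python3 shot.py m8
```

```text
(no output)
```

View pics/m8.png

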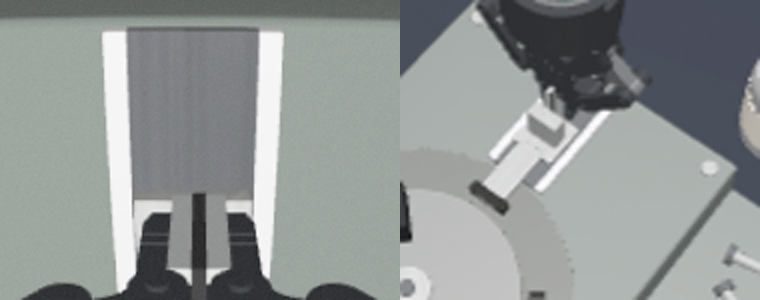

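Emit:
move_arm(
  moves=[
    [[0,0.002,0,0,0,0],[0,0.004,0,0,0,0],[0,0.006,0,0,0,0],[0,0.006,0,0,0,0]],
  ],
)

```text
clock: 13.48
eef_pos: [564.3, 51.3, 69.1]
tool_rot: [-3.141, 0.001, -0.234]
force: [1.3, 4.9, -1.7]
width: 0.3
```

Emit:
move_arm(
  moves=[
    [[0,0.0015,0,0,0,0],[0,0.003,0,0,0,0],[0,0.003,0,0,0,0]],
  ],
)

```text
clock: 13.85
eef_pos: [564.3, 51.2, 69.2]
tool_rot: [-3.137, 0.0, -0.232]
force: [3.3, 9.0, -2.9]
width: -0.1
```

Against the stop (position unchanged, force rising). I'll back off, lift and check.

Emit:
move_arm(
  moves=[
    [[0,-0.008,0,0,0,0],[0,-0.02,0,0,0,0],[0,-0.025,-0.03,0,0,0],[0,-0.06,-0.08,0,0,0],[0,-0.11,-0.12,0,0,0],[0,-0.16,-0.15,0,0,0],[0,-0.2,-0.16,0,0,0],[0,-0.2,-0.16,0,0,0],[0,-0.2,-0.16,0,0,0]],
  ],
)

```text
clock: 14.98
eef_pos: [609.7, 241.0, 228.8]
tool_rot: [3.139, 0.0, -0.235]
force: [-0.1, -0.2, 0.2]
width: -0.1
```

```bash
python3 - <<'E'
from cell import get_image
import cv2,numpy as np
b=get_image("scene")["color"][130:350,150:450]
c=get_image("top")["color"][140:280,280:440]
cv2.imwrite("pics/m9s.png",cv2.resize(b,None,fx=2.6,fy=2.6,interpolation=2))
cv2.imwrite("pics/m9t.png",cv2.resize(c,None,fx=4,fy=4,interpolation=2))
E
```

```text
(no output)
```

View pics/m9s.png

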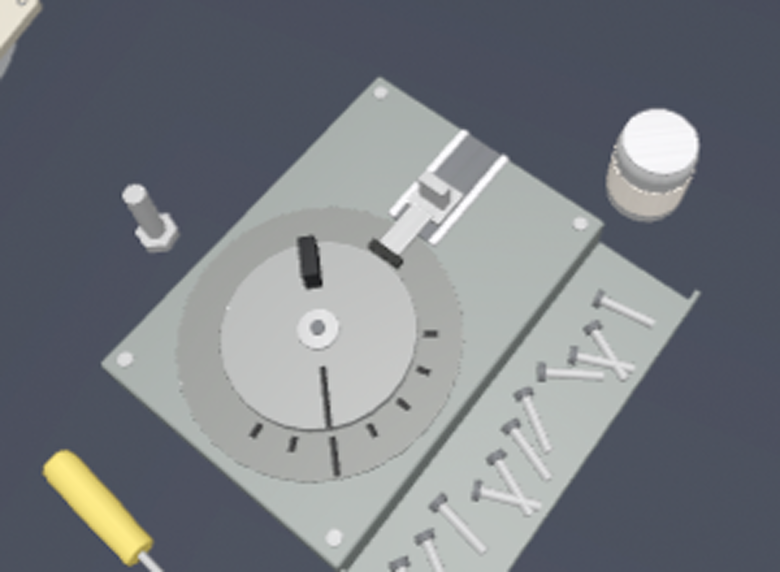

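View pics/m9t.png

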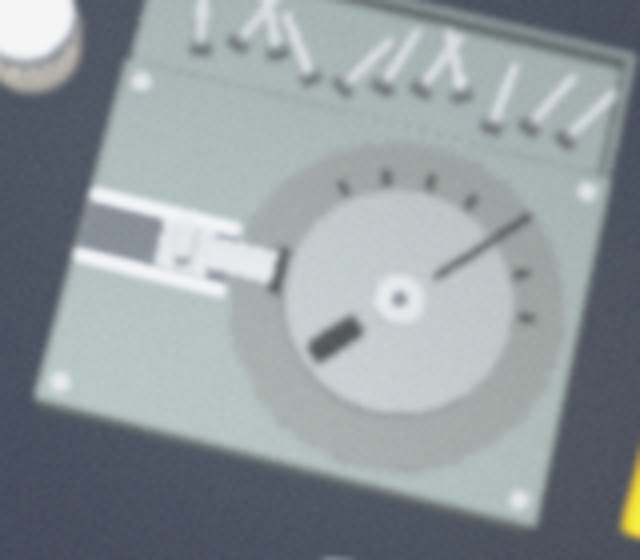

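```bash
python3 - <<'E'
from h import *
from cell import get_image
S=get_image("scene");T=get_image("top")
s=lambda u,v:(u/2.6+150,v/2.6+130)
t=lambda u,v:(u/4+280,v/4+140)
def go(im,P):
    w={k:atz(im,p,z) for k,(p,z) in P.items()}
    for k in w:
        d=w[k]-w["hub"];print(k,round(np.arctan2(d[1],d[0]),3),np.hypot(*d[:2]).round(1))
go(S,dict(hub=(s(318,327),66),itip=(s(330,428),57),iin=(s(323.5,367),57),lin=(s(335,438),49),lout=(s(337,475),49),tab=(s(436,183),84)))
go(T,dict(hub=(t(399,298),66),iin=(t(436,277),57),itip=(t(496,239),57),lin=(t(500,236),49),lout=(t(529,216),49)))
E
```

```text
hub 0.0 0.0
itip -0.985 74.3
iin -0.981 28.4
lin -0.958 79.9
lout -0.978 106.2
tab 1.327 142.9
hub 0.0 0.0
iin -1.008 29.9
itip -0.997 77.2
lin -0.985 82.7
lout -0.977 106.4
```

```bash
python3 -c "
from cell import job
print(job.finish_job())"
```

```text
the job is handed in; nothing more can be done
None
```

The dial is set to the long line and the clamp slide is fully in. I handed the job in at about 15 s of the 48 s allowed; the hand-in gives no verdict.

- **Dial:** I pushed the lug's side clockwise with the shut fingertips, about 1.63 rad in three pushes. In the last pictures from the scene and top cameras, the index sits 0.01 to 0.02 rad past the long line, against the 0.06 allowed. The earlier wrist-camera reading agreed: about 0.01 rad past going by the line directions, 0.02 going by the hub.
- **Clamp:** I pushed the tab until it stopped: the position no longer changed while the force rose to about 10 N. It now measures 142.9 mm from the axis, and 143 mm is fully in.
- **Surroundings:** The bolt, tin and screwdriver look unmoved in the final pictures. I judged that by eye and did not measure it. The gripper was clear of everything at hand-in, with force readings near zero.

No check failed. The wrist camera put the hub about 3 to 6 mm off from where the other two cameras saw it, so I went by the scene and top cameras for the final angles.

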